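# Hold the spring jaw open for the next pipe

### The job

Get the spring-jaw holder ready for the pipe that stands on the green spot of the plywood board: pull the black handle out until the white pointer is level with the line on the matching clip, red for the thin pipe, yellow for the thick one, and hold it steady there against the spring. Finish while still holding the handle with the fingers, since the jaw snaps shut if let go. Leave the pipes, the two clips and the iron weight where they are.

Things in the scene. Friction and masses are not known exactly. Their poses are not given: they have to be found in the camera images.
- jig: spring-jaw holder, fixed to the table: grey base 300 x 124 x 12 mm, front block 30 mm high, V-jaws at the back end, 85 mm high. Origin: centre of the underside; x points along the slide from handle end to jaw end, y left, z up. The slide is pulled out along -x. The aluminium rail with the two clips lies on the +y side (y 49 to 64 mm, up to 42 mm high)
- jaw (a joint): travel of the sliding jaw in m: 0 = shut (where the spring keeps it), grows as the handle is pulled along the jig's -x, hard stop at 0.095. The spring pulls back with 3 N at 0 and 100 N/m more (7 N at the red clip, 9.5 N at the yellow). Handle, pointer and sliding jaw move with it one to one
- jaw_handle (a point): middle of the black upright handle tab, 16 mm below its top, 80 mm above the table, on the jig's centre line, 55 mm to -x of its origin when shut. The tab is 14 mm thick along the jig's x, 44 mm wide along y, and stands from 50 to 96 mm above the table; nothing else within 100 mm of it is higher than 50 mm. Can be pinched from above, one finger before and one behind. Axes as the jig's
- jaw_pointer (a point): tip of the slim white pointer on the left side of the carriage, 41 mm above the table; its axes are the jig's
- clip_red_mark (a point): black line on the red clip (8 mm long along the rail), set for the thin pipe; the point lies at the clip's inner end, 41 mm above the table, where the pointer tip comes when level with the line. Axes as the jig's. It is 36 to 46 mm in front (-x) of the shut pointer, different every time; only friction holds the clip on its rail, leave it
- clip_yellow_mark (a point): the same on the yellow clip, set for the thick pipe, 57 to 72 mm in front of the shut pointer, different every time
- green_spot (a point): centre of the green spot, 84 mm across, on top of the plywood board (220 x 110 x 12 mm, fixed to the table); the pipe standing on it is the next one
- grey_spot (a point): centre of the grey spot, 84 mm across, on the same board, 104 mm from the green one; the pipe standing on it waits
- thin_pipe: thin dark grey pipe cut-off, 32 mm across, 150 mm tall, upright and loose on one of the spots; origin at the centre of its underside
- thick_pipe: thick grey pipe cut-off, 47 mm across, 91 mm tall, upright and loose on the other spot; origin at the centre of its underside
- weight: dark iron weight with a loop, 35 x 55 x 71 mm, loose bystander; origin at the centre of its underside
There are look-alikes about, which are no part of the job. What is shaped like the thick_pipe but orange or purple is not meant.

How it is judged:
At the end, for the whole second after the job is handed in: Pointer within 4 mm of the line of the clip that matches the pipe on the green spot (red thin, yellow thick), jaw at rest (under 10 mm/s), fingers on it with over 3 N, the weight not touching it; clips within 3 mm, pipes and weight within 15 mm of their starts (((horizontal distance between thin_pipe and green_spot below 0.03 m and horizontal distance between thick_pipe and grey_spot below 0.03 m and x of jaw_pointer in the frame of clip_red_mark between -0.004 and 0.004 m) or (horizontal distance between thick_pipe and green_spot below 0.03 m and horizontal distance between thin_pipe and grey_spot below 0.03 m and x of jaw_pointer in the frame of clip_yellow_mark between -0.004 and 0.004 m)) and velocity of joint jaw between -0.01 and 0.01 m/s and contact force between jaw and the fingers above 3 N and contact force between jaw and weight below 0.1 N and distance of each of clip_red_mark, clip_yellow_mark from where it was at the start of the episode below 0.003 m and distance of each of thin_pipe, thick_pipe, weight from where it was at the start of the episode below 0.015 m); the arm keeps its last pose, push and grip.
It fails at once if a pipe is knocked over or shifted more than 15 mm (distance of any of thin_pipe, thick_pipe from where it was at the start of the episode above 0.015 m or angle between any of thin_pipe, thick_pipe's own z axis and vertical above 0.4 rad).
It fails at once if the weight is knocked over or shifted more than 15 mm (distance of weight from where it was at the start of the episode above 0.015 m or angle between weight's own z axis and vertical above 0.4 rad).
It fails at once if a clip is shifted on its rail by more than 3 mm (distance of any of clip_red_mark, clip_yellow_mark from where it was at the start of the episode above 0.003 m).
It also fails if it takes over 32 s, if anything falls off the work surface, if the arm or the gripper's body presses on something with over 40 N, if the wrist force passes 120 N, or if a joint passes its speed limit or range.

### The arm

A 6-joint arm with a two-finger parallel gripper is mounted at the origin on a cart in front of the work surface, level with it; the furniture and walls round the work are solid. World frame = base frame: x ahead of the robot, y to its left, z up, the work surface at z = 0. Lengths are in m, angles in rad, forces in N, time in s.
With the tool pointing down it reaches from about 0.25 to 0.775 m from the base axis. Payload 4 kg.
Tool frame: the origin (TCP) lies midway between the tips of the shut fingers; the grasp point (between the pads) lies 19 mm behind it (robot.tcp_to_grasp is the distance from the TCP to the grasp point, in m); z points along the fingers, x is the direction in which the jaws open and shut, and the axes are right-handed (so a half turn about z gives the same grasp; the last joint's range is limited). The gripper opens to 94 mm and grips with 3 to 60 N. Pads are 16 mm wide; open, the fingers measure 119 mm over their backs; the gripper's body (75 mm by 177 mm) begins 78 mm behind the grasp point.
Start: joints at [1.107, 0.087, 1.371, -0, 1.684, -0.103], TCP at [0.194, 0.515, 0.206] pointing down, gripper open.
Joint ranges: [-3.1, 3.1], [-0.76, 2.03], [0.27, 2.55], [-1.08, 4.22], [0.17, 2.65], [-2.57, 2.57]. Speed limits (rad/s): [2.79, 2.79, 3.14, 3.14, 3.14, 3.14].

### API

Orientations are given as [roll, pitch, yaw] about the fixed x, y, z axes, in that order (R = Rz(yaw) Ry(pitch) Rx(roll)).
In Python, from bench import get_obs, vision, robot gives the robot as it stands.
- The arm moves only by the tool servo_tool, never from a script. Its argument "targets" is text: rows parted by semicolons, each of 7 numbers parted by spaces: the opening, from 0 (shut) to 1 (fully open), then the shift along the tool's x, y, z as a fraction of full scale, then the turn, a rotation vector about the tool's x, y, z as a fraction of full scale. A call has 1 to 12 rows; each row is the pose to reach, as a shift and turn from the pose commanded when the call began, along the tool's axes at that moment, turning the shorter way round; what a row does not reach only later rows make up. Full scale, the value 1, is 0.25 m for a shift and pi rad for a turn. A row lasts 1/12 s, in which the tool goes at most 41.7 mm and 7.16 degrees, less where a joint would pass 70% of its speed; a pose out of reach is approached as far as the arm can. A call with a number of a shift or a turn outside -1 to 1 is refused whole. A call with a gripper value outside its range is refused whole. The fingers move at their own pace and stop on an object; the grip force is fixed at half the most. Time passes only in rows, so rows that repeat a pose let the fingers close. It gives the time, the measured TCP pose, the force and the opening at its end, in the units of the state.
- get_obs(): the state, without advancing time (a new reading comes with each control period).
- vision.snapshot(name): name is "scene" or "top" or "wrist"; returns a dict with "image" (400x640x3 uint8, red, green, blue), "mtx" (3x3 intrinsics, pixels), "world_from_camera" (4x4, takes a point from camera to world coordinates); the wrist camera has in their place "T_tool_cam" (4x4, takes a point from camera to tool coordinates, whose origin is the TCP and whose axes are the tool frame's). Camera axes: x right, y down, z forward; pixel columns grow to the right and rows downward; lengths in m; the calibration is good to about 2 mm. A picture is of the moment at which its call begins: read the wrist's pose just before it. There is no depth.
- robot.close_job(): hands the job in, once; it reports no verdict.
The state is a dict: "time": time; "joint_positions": joint angles; "qvel": joint speeds; "joint_torque": joint torques, N m; "tool_pos": TCP position; "ee_rot": TCP orientation; "wrist_force": force on the tool from outside, world axes, zero at the start; "wrist_torque": the same for the moment, N m; "width": finger opening in m.
Only numpy, scipy, OpenCV 4.12 (cv2) and the standard library are available. Lean on these libraries where they do the work, as an engineer would, in place of code of your own. Each camera call takes 0.05 s, during which the arm holds its last target.

## Working session

There is one attempt and no reset: what is moved stays moved. The work goes in short steps, Python scripts to look and compute and a tool call to move; the robot and the scene stay as the last step left them, time stands still between calls to the robot, and variables do not carry over. Pictures are saved under pics/ and viewed, and the job is handed in when it is done.

Besides the shell and the picture viewer there is one more tool, called after "Call:" in YAML: its name, and indented under it one key for each argument. servo_tool: Moves the arm, as the interface text tells. Its arguments: {"type":"object","properties":{"targets":{"type":"string"}},"required":["targets"]}

```bash
mkdir -p pics; ls
python3 - <<'E'
from bench import get_obs, vision, robot
import cv2, numpy as np, pickle
o=get_obs(); print(o); print(robot.tcp_to_grasp)
for n in ["scene","top"]:
    s=vision.snapshot(n); pickle.dump(s,open(f"{n}0.pkl","wb"))
    cv2.imwrite(f"pics/{n}0.png",s["image"][:,:,::-1]); print(n,s["mtx"],s["world_from_camera"])
E
```

```text
pics
{'time': 0.0, 'joint_positions': array([ 1.10690100e+00,  8.79651641e-02,  1.37222437e+00,  3.52534590e-06,
        1.68361830e+00, -1.03070774e-01]), 'qvel': array([ 4.67033006e-04,  1.26715565e-04, -6.62068965e-04,  1.60806510e-03,
        2.89672233e-04, -8.78611995e-05]), 'joint_torque': array([ 2.60806519e-04, -3.40192902e+01, -3.02424932e+01,  7.16249761e-02,
        3.33456905e-02, -1.55718053e-04]), 'tool_pos': array([0.19391733, 0.51409611, 0.2043138 ]), 'ee_rot': array([-3.14136125e+00,  2.20305996e-03,  1.20997242e+00]), 'wrist_force': array([ 0.98039477, -0.36549948, -0.58448735]), 'wrist_torque': array([-0.03515929,  0.03963009,  0.05510225]), 'width': 0.0939322516151579}
0.0188
scene [[495.02568721   0.         323.36190129]
 [  0.         495.02568721 208.17644946]
 [  0.           0.           1.        ]] [[ 0.76825736 -0.4027184   0.49759271 -0.18284976]
 [-0.640046   -0.46984798  0.6079342  -0.88926885]
 [-0.01103336 -0.78553215 -0.61872247  0.98175136]
 [ 0.          0.          0.          1.        ]]
top [[379.83027301   0.         320.95995806]
 [  0.         379.83027301 201.288541  ]
 [  0.           0.           1.        ]] [[-0.02650969 -0.99369363  0.10895052  0.41391458]
 [-0.99961624  0.02722731  0.00510402  0.00626583]
 [-0.00803826 -0.1087734  -0.99403407  1.1713536 ]
 [ 0.          0.          0.          1.        ]]
```

View pics/scene0.png

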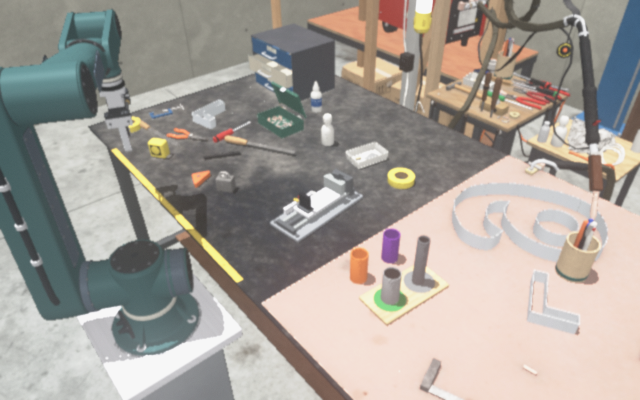

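View pics/top0.png

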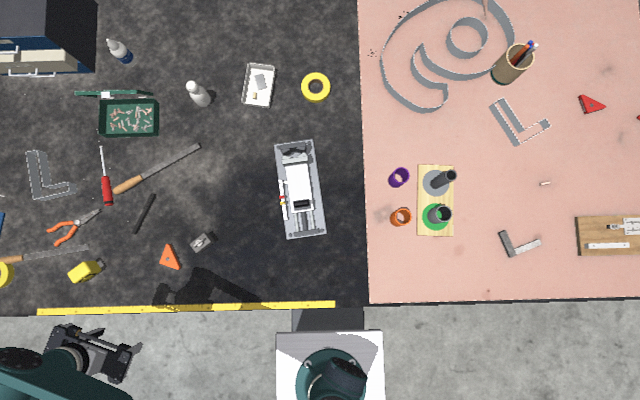

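The thick grey pipe (scene 391,287) appears to stand on the green spot and the thin dark one (422,258) on the grey spot. The orange (359,265) and purple (391,245) pipes are look-alikes off the board. The jig is at top (300,190). I'll check close crops.

Run:
```python
import cv2, numpy as np
t=cv2.imread("pics/top0.png"); s=cv2.imread("pics/scene0.png")
cv2.imwrite("pics/c1.png",cv2.resize(t[130:250,260:345],None,fx=5,fy=5,interpolation=cv2.INTER_CUBIC)[:600])
a=cv2.resize(s[165:245,265:370],None,fx=5,fy=5,interpolation=cv2.INTER_CUBIC)
cv2.imwrite("pics/c2.png",a)
cv2.imwrite("pics/c3.png",cv2.resize(s[225:325,340:450],None,fx=4,fy=4,interpolation=cv2.INTER_CUBIC))
```

```text
(no output)
```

View pics/c1.png

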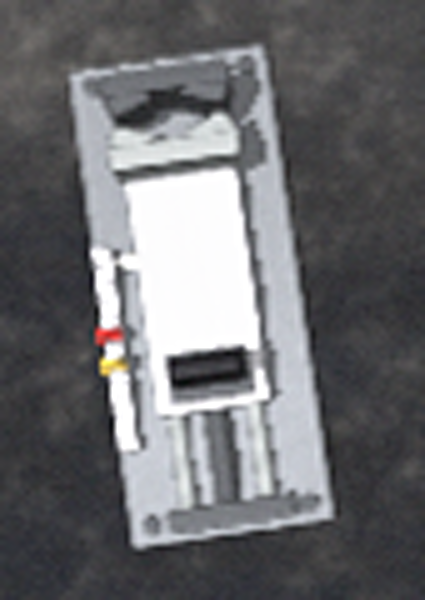

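View pics/c2.png

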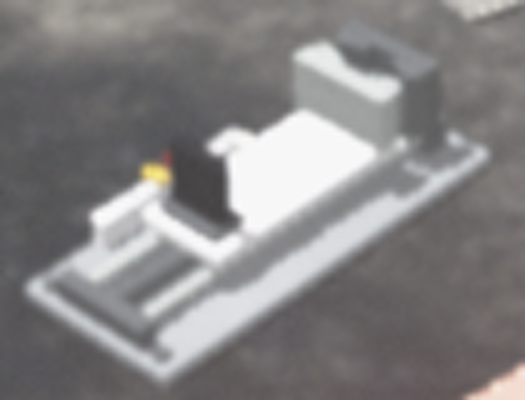

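View pics/c3.png

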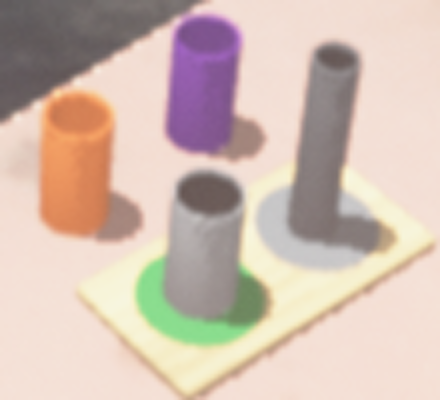

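The crops confirm it: thick grey pipe on green, thin dark pipe on grey, so yellow is the target. In top, the handle's top is at (301.6,203.6), with the red clip at about (282,197) and the yellow at about (282.6,203).

```bash
cat > h.py <<'E'
import numpy as np,pickle
def ray(s,u,v,z,T=None):
    T=s["world_from_camera"] if T is None else T
    d=T[:3,:3]@np.linalg.inv(s["mtx"])@np.array([u,v,1.]); p=T[:3,3]
    return p+d*(z-p[2])/d[2]
E
python3 - <<'E'
from h import *
s=pickle.load(open("top0.pkl","rb"))
f=lambda x,y:(260+x/5-.4,130+y/5-.4)
C=[ray(s,*f(*p),.012) for p in [(70,72),(262,43),(332,518),(135,548)]]
for c in C: print(c.round(4))
jl,jr,hr,hl=C
print(np.linalg.norm(jl-hl),np.linalg.norm(jr-hr),np.linalg.norm(jl-jr),np.linalg.norm(hl-hr))
x=(jl+jr-hl-hr); x/=np.linalg.norm(x); y=np.array([-x[1],x[0],0]); o=sum(C)/4
print("jig",o,"yaw",np.arctan2(x[1],x[0]))
for n,p,z in [("handletop",(208,368),.096),("red",(109,337),.042),("yel",(113,366),.042),("ptr",(127,262),.041)]:
    w=ray(s,*f(*p),z); print(n,w.round(4),"jig xy",(w-o)@x,(w-o)@y)
print("handle pred",o-.055*x)
E
```

```text
[0.7251 0.1554 0.012 ]
[0.7402 0.035  0.012 ]
[ 0.4429 -0.0005  0.012 ]
[0.428  0.1197 0.012 ]
0.2992680805459486 0.29938227868127204 0.1213805759185161 0.12114720980744405
jig [0.58404826 0.07739012 0.012     ] yaw 0.11922500268822228
handletop [0.5278 0.0682 0.096 ] jig xy -0.056898719835237525 -0.0024548633369339263
red [0.5539 0.1303 0.042 ] jig xy -0.023674632795601926 0.05608155416140188
yel [0.5363 0.1281 0.042 ] jig xy -0.04134921314360754 0.05605384827445127
ptr [0.5992 0.1188 0.041 ] jig xy 0.01998623542370557 0.039336874872099574
handle pred [0.5294387  0.07084827 0.012     ]
```

Call:
servo_tool:
  targets: "1 -0.59 0.94 0 0 0 0.347;1 -0.59 0.94 0 0 0 0.347;1 -0.59 0.94 0 0 0 0.347;1 -0.59 0.94 0 0 0 0.347;1 -0.59 0.94 0 0 0 0.347;1 -0.59 0.94 0 0 0 0.347;1 -0.59 0.94 0 0 0 0.347;1 -0.59 0.94 0 0 0 0.347;1 -0.59 0.94 0 0 0 0.347;1 -0.59 0.94 0 0 0 0.347;1 -0.59 0.94 0 0 0 0.347;1 -0.59 0.94 0 0 0 0.347"

```text
time: 1.1
tool_pos: [0.3617, 0.2938, 0.2052]
ee_rot: [3.141, 0.0, 0.122]
wrist_force: [-0.2, 0.2, -0.1]
width: 0.0939
```

Call:
servo_tool:
  targets: "1 0.556 0.97 0 0 0 0;1 0.556 0.97 0 0 0 0;1 0.556 0.97 0 0 0 0;1 0.556 0.97 0 0 0 0;1 0.556 0.97 0 0 0 0;1 0.556 0.97 0 0 0 0;1 0.556 0.97 0 0 0 0;1 0.556 0.97 0 0 0 0;1 0.556 0.97 0 0 0 0;1 0.556 0.97 0 0 0 0"

```text
time: 1.93
tool_pos: [0.5285, 0.0704, 0.2052]
ee_rot: [-3.141, 0.001, 0.121]
wrist_force: [-0.1, -0.1, -0.2]
width: 0.0942
```

Run:
```python
from bench import get_obs, vision, robot
import cv2, numpy as np, pickle
o=get_obs(); print(o["tool_pos"],o["ee_rot"])
s=vision.snapshot("wrist"); s["obs"]=o; pickle.dump(s,open("w1.pkl","wb"))
cv2.imwrite("pics/w1.png",s["image"][:,:,::-1]); print(s["T_tool_cam"].round(4))
```

```text
[0.52850633 0.07041042 0.20522652] [-3.14074039e+00  8.49857160e-04  1.21453029e-01]
[[ 1.000e+00 -3.000e-04  1.000e-04 -4.000e-04]
 [ 3.000e-04  9.681e-01  2.505e-01 -7.220e-02]
 [-2.000e-04 -2.505e-01  9.681e-01 -1.785e-01]
 [ 0.000e+00  0.000e+00  0.000e+00  1.000e+00]]
```

View pics/w1.png

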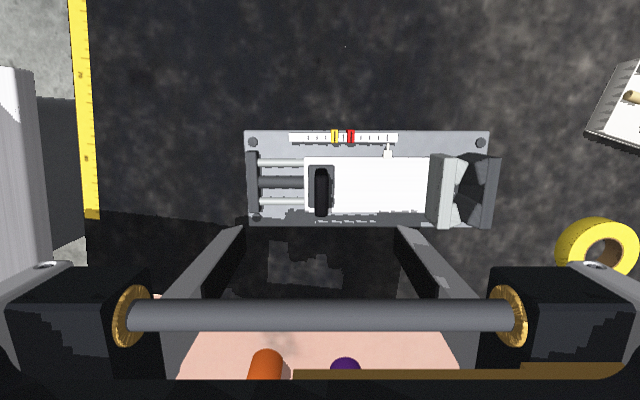

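The wrist view shows the handle at (321,192), the pointer at (388,150), the yellow clip at (335,136) and the red clip at (351,136). I'll zoom in and measure.

```bash
cat >> h.py <<'E'
from scipy.spatial.transform import Rotation as R
def Tw(s):
    o=s["obs"]; T=np.eye(4); T[:3,:3]=R.from_euler("xyz",o["ee_rot"]).as_matrix(); T[:3,3]=o["tool_pos"]; return T@s["T_tool_cam"]
E
python3 - <<'E'
from h import *; import cv2
s=pickle.load(open("w1.pkl","rb")); im=s["image"][:,:,::-1]
cv2.imwrite("pics/w1c.png",cv2.resize(im[120:220,280:410],None,fx=6,fy=6,interpolation=cv2.INTER_CUBIC))
h=cv2.cvtColor(im,cv2.COLOR_BGR2HSV)[120:160,280:410]
T=Tw(s)
ex=np.array([np.cos(.12),np.sin(.12),0])
for n,lo,hi in [("yel",(18,120,100),(35,255,255)),("red",(0,150,100),(8,255,255))]:
    m=cv2.inRange(h,lo,hi); ys,xs=np.nonzero(m); u=xs.mean()+280;v=ys.mean()+120
    w=ray(s,u,v,.043,T); print(n,len(xs),u,v,xs.min()+280,xs.max()+280,w.round(4),w@ex)
for n,u,v,z in [("ptr",388,146,.041),("ptrbase",388,153,.041),("handletop",321,190,.096)]:
    w=ray(s,u,v,z,T);print(n,w.round(4),w@ex)
E
```

```text
yel 93 334.0 135.40860215053763 331 337 [0.5373 0.1286 0.043 ] 0.5487957157335964
red 90 349.9888888888889 135.1 346 354 [0.5548 0.1311 0.043 ] 0.5664918830055793
ptr [0.5991 0.1243 0.041 ] 0.6097079306668767
ptrbase [0.6005 0.1166 0.041 ] 0.6101612606772417
handletop [0.5288 0.0772 0.096 ] 0.5342812648582014
```

View pics/w1c.png

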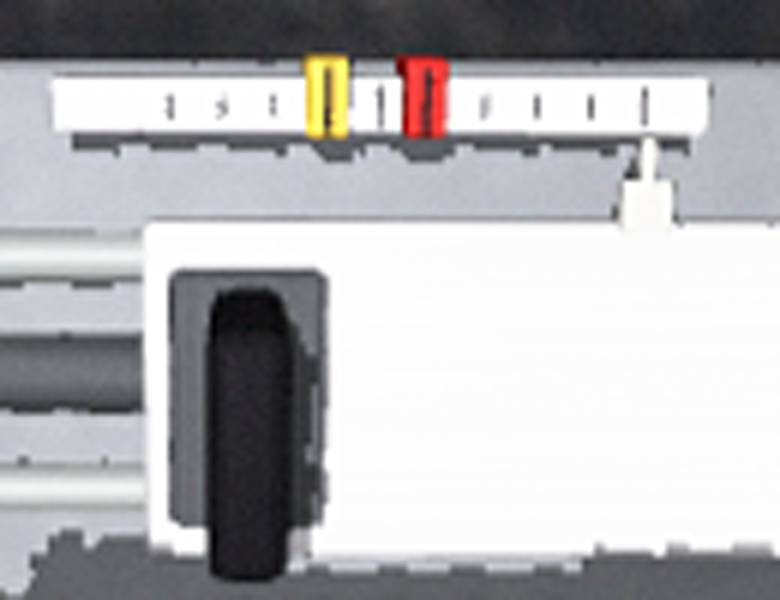

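Call:
servo_tool:
  targets: "1 0.003 0 0.2 0 0 0;1 0.003 0 0.3 0 0 0;1 0.003 0 0.4 0 0 0;1 0.003 0 0.5 0 0 0;1 0.003 0 0.568 0 0 0;1 0.003 0 0.568 0 0 0;1 0.003 0 0.568 0 0 0;1 0.003 0 0.568 0 0 0"

```text
time: 2.65
tool_pos: [0.5304, 0.0706, 0.0652]
ee_rot: [3.142, -0.003, 0.122]
wrist_force: [0.4, 0.8, 0.4]
width: 0.094
```

Call:
servo_tool:
  targets: "0 0 0 0 0 0 0;0 0 0 0 0 0 0;0 0 0 0 0 0 0;0 0 0 0 0 0 0;0 0 0 0 0 0 0;0 0 0 0 0 0 0;0 0 0 0 0 0 0;0 0 0 0 0 0 0;0 0 0 0 0 0 0;0 0 0 0 0 0 0"

```text
time: 3.48
tool_pos: [0.5297, 0.0696, 0.0634]
ee_rot: [-3.141, 0.0, 0.12]
wrist_force: [-0.2, 0.4, -0.8]
width: 0.0308
```

Call:
servo_tool:
  targets: "0 0 0 0 0 0 0;0 0 0 0 0 0 0;0 0 0 0 0 0 0;0 0 0 0 0 0 0;0 0 0 0 0 0 0;0 0 0 0 0 0 0"

```text
time: 3.98
tool_pos: [0.53, 0.0697, 0.0634]
ee_rot: [-3.141, -0.001, 0.12]
wrist_force: [2.3, 0.4, -1.8]
width: 0.014
```

Width is 14 mm, matching the tab, so the handle is gripped. I'll pull in slow steps, stopping short at first.

Call:
servo_tool:
  targets: "0 -0.02 0 0 0 0 0;0 -0.04 0 0 0 0 0;0 -0.06 0 0 0 0 0;0 -0.08 0 0 0 0 0;0 -0.1 0 0 0 0 0;0 -0.12 0 0 0 0 0;0 -0.14 0 0 0 0 0;0 -0.16 0 0 0 0 0;0 -0.18 0 0 0 0 0;0 -0.2 0 0 0 0 0;0 -0.22 0 0 0 0 0;0 -0.22 0 0 0 0 0"

```text
time: 4.98
tool_pos: [0.4754, 0.0631, 0.0634]
ee_rot: [-3.141, -0.003, 0.12]
wrist_force: [9.3, 1.3, -5.6]
width: 0.0134
```

Run:
```python
from bench import get_obs, vision, robot
import cv2, numpy as np, pickle
o=get_obs(); print(o["tool_pos"],o["ee_rot"])
s=vision.snapshot("wrist"); s["obs"]=o; pickle.dump(s,open("w2.pkl","wb"))
cv2.imwrite("pics/w2.png",s["image"][:,:,::-1])
```

```text
[0.47542973 0.06312312 0.06344581] [-3.14145129e+00 -3.14021788e-03  1.19771382e-01]
```

View pics/w2.png

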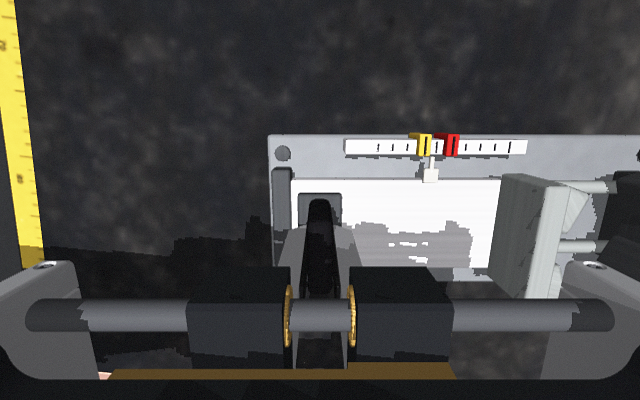

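The pointer (432,158) now sits just short of the yellow line (about 425,145), so I'll measure the remainder.

Run:
```python
from h import *; import cv2
s=pickle.load(open("w2.pkl","rb")); im=s["image"][:,:,::-1]
cv2.imwrite("pics/w2c.png",cv2.resize(im[125:190,390:480],None,fx=8,fy=8,interpolation=cv2.INTER_CUBIC))
```

```text
(no output)
```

View pics/w2c.png

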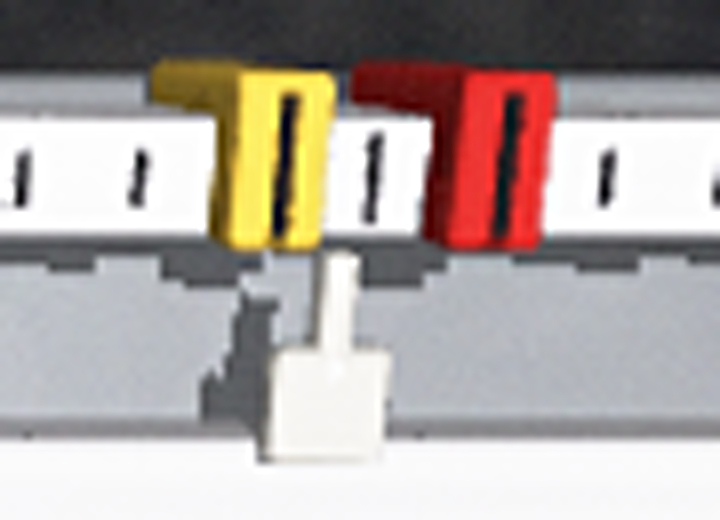

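Run:
```python
from h import *
s=pickle.load(open("w2.pkl","rb"));T=Tw(s);ex=np.array([np.cos(.12),np.sin(.12),0])
f=lambda x,y:(390+x/8-.44,125+y/8-.44)
p=ray(s,*f(342,258),.041,T)
for z in(.041,.043,.045):
    w=ray(s,*f(281,236),z,T);print(z,w.round(4),(p-w)@ex)
print(p)
```

```text
0.041 [0.5385 0.1219 0.041 ] 0.00523815539679951
0.043 [0.5378 0.122  0.043 ] 0.005940682301738549
0.045 [0.537  0.1221 0.045 ] 0.006643209206677587
[0.54390752 0.12070891 0.041     ]
```

Call:
servo_tool:
  targets: "0 -0.006 0 0 0 0 0;0 -0.012 0 0 0 0 0;0 -0.018 0 0 0 0 0;0 -0.023 0 0 0 0 0;0 -0.023 0 0 0 0 0;0 -0.023 0 0 0 0 0;0 -0.023 0 0 0 0 0;0 -0.023 0 0 0 0 0"

```text
time: 5.7
tool_pos: [0.4705, 0.0626, 0.0634]
ee_rot: [-3.141, -0.004, 0.12]
wrist_force: [8.5, 1.0, -4.4]
width: 0.0138
```

Run:
```python
from bench import get_obs, vision, robot
import cv2, numpy as np, pickle
o=get_obs(); print(o["tool_pos"],o["ee_rot"],o["width"])
s=vision.snapshot("wrist"); s["obs"]=o; pickle.dump(s,open("w3.pkl","wb"))
im=s["image"][:,:,::-1]
cv2.imwrite("pics/w3c.png",cv2.resize(im[125:190,400:490],None,fx=8,fy=8,interpolation=cv2.INTER_CUBIC))
t=vision.snapshot("top");cv2.imwrite("pics/t3.png",cv2.resize(t["image"][120:250,260:460,::-1],None,fx=4,fy=4,interpolation=cv2.INTER_CUBIC))
print(get_obs()["tool_pos"])
```

```text
[0.47050015 0.06255514 0.0634434 ] [-3.14132759 -0.00375287  0.11983365] 0.013752759234087128
[0.47050171 0.06256076 0.06344282]
```

View pics/w3c.png

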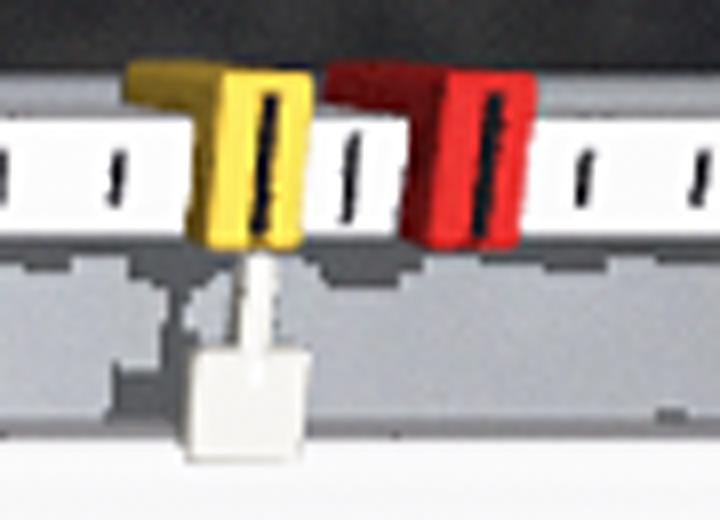

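View pics/t3.png

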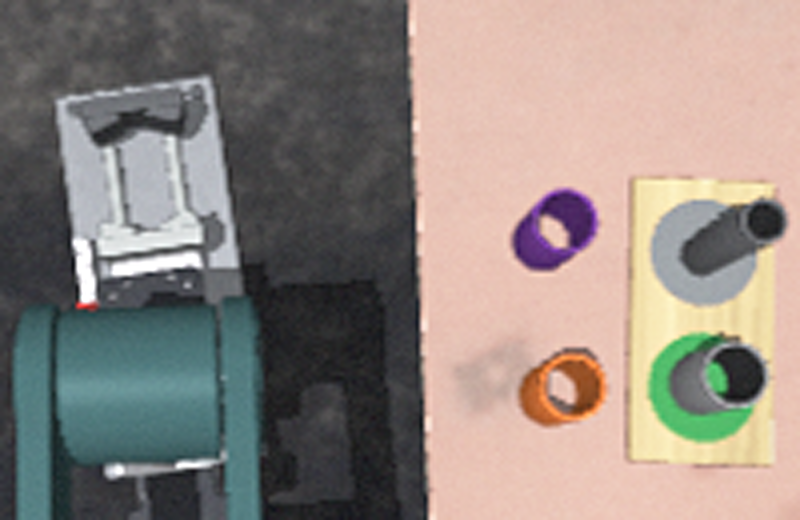

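The pointer tip (crop 259,255) is in line with the yellow line's inner end (259,232). I'll hold for a second to check for drift, nudging by the sub-millimetre residual.

Call:
servo_tool:
  targets: "0 -0.002 0 0 0 0 0;0 -0.002 0 0 0 0 0;0 -0.002 0 0 0 0 0;0 -0.002 0 0 0 0 0;0 -0.002 0 0 0 0 0;0 -0.002 0 0 0 0 0;0 -0.002 0 0 0 0 0;0 -0.002 0 0 0 0 0;0 -0.002 0 0 0 0 0;0 -0.002 0 0 0 0 0;0 -0.002 0 0 0 0 0;0 -0.002 0 0 0 0 0"

```text
time: 6.8
tool_pos: [0.4701, 0.0625, 0.0635]
ee_rot: [-3.141, -0.004, 0.12]
wrist_force: [9.1, 2.1, -6.3]
width: 0.0138
```

Run:
```python
from bench import get_obs, vision, robot
import cv2, pickle
o=get_obs(); print(o["tool_pos"],o["width"],o["wrist_force"])
s=vision.snapshot("wrist"); s["obs"]=o; pickle.dump(s,open("w4.pkl","wb"))
cv2.imwrite("pics/w4c.png",cv2.resize(s["image"][125:190,400:490,::-1],None,fx=8,fy=8,interpolation=cv2.INTER_CUBIC))
```

```text
[0.47011737 0.06252394 0.06345189] 0.013785179482497781 [ 9.09274722  2.14793713 -6.33862545]
```

View pics/w4c.png

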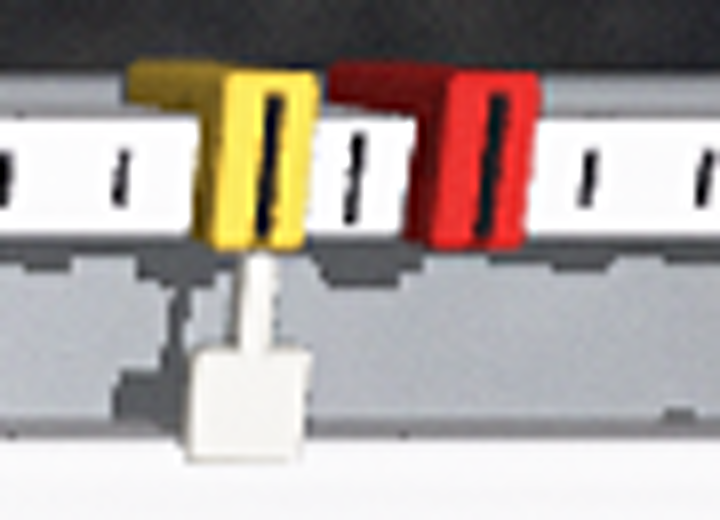

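The pointer tip (crop 259,256) and the line's end (262,234) are level within about half a millimetre. The handle isn't slipping and the wrist feels about 9 N along the slide, as expected at the yellow clip. I'm handing it in.

```bash
python3 -c "
from bench import robot
print(robot.close_job())"
```

```text
the job is handed in; nothing more can be done
None
```

The jaw is pulled out to the yellow clip and the fingers are still holding the handle; I handed the job in at about 7 s. Yellow was the match because the thick grey pipe stands on the green spot. I pinched the handle from above and pulled it out about 60 mm.

**Last checks:**
- **Pointer:** the wrist picture showed the pointer within about 1 mm of the yellow line. It held there for a second with no visible slip.
- **Grip:** the finger opening was 13.8 mm, against a 14 mm tab. The wrist force along the slide was about 9 N, close to the expected spring pull of about 9.1 N at that travel.
- **Clips and pipes:** the two clips kept their distance from each other in the wrist views, and the pipes looked undisturbed in the top view.
- **Weight:** I did not look at it again, but the arm moved at about 0.2 m height until it was over the handle.

The measurements disagreed slightly. Before the last steps, the remaining travel came out at 5.2 to 6.6 mm depending on the height assumed for the clip's top. That spread is well within the 4 mm allowed. No check failed.

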